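# Zinc thickness reading on the splash plate by the yard tap

### The arm

A 7-joint arm with a two-finger parallel gripper is mounted at the origin on the work surface. World frame = base frame: x ahead of the robot, y to its left, z up, the work surface at z = 0. Lengths are in m, angles in rad, forces in N, time in s.
With the tool pointing down it reaches from about 0.35 to 0.9 m from the base axis. Payload 8.1 kg.
Tool frame: the origin (TCP) lies midway between the tips of the shut fingers; the grasp point (between the pads) lies arm.tcp_to_grasp behind it (arm.tcp_to_grasp is the distance from the TCP to the grasp point, in m); z points along the fingers, y is the line along which they close (so a half turn about z gives the same grasp; the last joint's range is limited). The gripper opens to 92 mm and grips with 3 to 60 N. Pads are 19 mm wide; open, the fingers measure 130 mm over their backs; the gripper's body (75 mm by 190 mm) begins 47 mm behind the grasp point.
Start: joints at [1.24, 0.434, 0.025, 1.573, -0.012, 1.134, -0.075], TCP at [0.141, -0.609, 0.201] pointing down, gripper open.
Joint ranges: [-2.62, 2.62], [-0.44, 2.09], [-1.27, 1.32], [0.08, 2.57], [-1.32, 4.46], [0.12, 2], [-2.74, 2.74]. Speed limits (rad/s): [2.22, 2.22, 3.01, 3.01, 3.14, 3.14, 3.14].

### API

Orientations are given as a rotation vector (axis times angle).
In Python, from cell import observe, get_image, arm gives the robot as it stands. The module is installed in compiled form; this text tells all that it offers.
- The arm moves only by the tool drive_tool, never from a script. Its argument "steps" is a list of rows, each a list of 5 numbers: the closure, from 0 (fully open) to 1 (shut), then the shift along the world's x, y, z in mm, then the turn about the world's z in rad. In form: [[hand, x, y, z, roll], ...]. A call has 1 to 20 rows; each row shifts and turns the commanded pose from where the row before left it; what a row does not reach is not made up. A row lasts 1/12 s, in which the tool goes at most 41.7 mm and 7.16 degrees, less where a joint would pass 70% of its speed; a pose out of reach is approached as far as the arm can. A call with a gripper value outside its range is refused whole. The fingers move at their own pace and stop on an object; "grip_force" is the grip in N (left out, the last holds). Time passes only in rows, so rows that do not move let the fingers close. It gives the time, the measured TCP pose, the force, the opening and the grip force at its end, in the units of the state.
- observe(): the state, without advancing time (a new reading comes with each control period).
- get_image(name): name is "side" or "top"; returns a dict with "image" (384x512x3 uint8, red, green, blue), "vfov" (degrees; the focal length in pixels is half the picture's height over the tangent of half this angle, whatever the lens; pixels are square), "cx", "cy" (the principal point, pixels), "k1" (the pictures are not rectified: a ray, as slopes to the right and down, at radius r is drawn at 1 + k1 r^2 times it, then the intrinsics apply), "xyz" and "attitude" of the camera in the world. Camera axes: x right, y down, z forward; pixel columns grow to the right and rows downward; lengths in m; the calibration is good to about 2 mm. A picture is of the moment at which its call begins. There is no depth.
- arm.sign_off(): hands the job in; it is judged then, once.
The state is a dict: "clock": time; "joints": joint angles; "dq": joint speeds; "joint_efforts": joint torques, N m; "position": TCP position; "ee_rot": TCP orientation; "force": force on the tool from outside, world axes, zero at the start; "ft_torque": the same for the moment, N m; "width": opening from 0.0 (shut) to 1.0 (fully open); "gripper_force": force on a finger pad.
Only numpy, scipy, OpenCV 4.12 (cv2) and the standard library are available. Lean on these libraries where they do the work, as an engineer would, in place of code of your own. Each camera call takes 0.05 s, during which the arm holds its last target. There are 200 camera calls.

### The job

Take a zinc thickness reading on the splash plate: with the fingers, press the gauge's large round key down and let it come up, then do the same with its square key, leaving the small round key between them alone. Then draw the probe out of its cup on the turntable and hold it square to the plate's sloping face with its sprung tip inside the drawn ring, pressed lightly so that the tip is about half pushed in. Finish while still holding the probe still like that (do not put it down or let go), and leave the jug, the funnel and the vase where they are.

Things in the scene. Friction and masses are not known exactly. Their poses are not given: they have to be found in the camera images.
- gauge: Coating gauge held fast to the shelf, a flat grey plastic case 110 (x) x 180 (y) x 35 high mm, yaw varies. Origin: centre of its underside, z up. A dark screen fills the half of the top at +x; three black keys stand in a row along y at x = -22 mm: large round at y = +58, small round at y = 0, square at y = -58 mm. All keys stand 10 mm proud of the case.
- key_large_top (a point): Centre of the top of the large round key (28 mm across), 45 mm above the shelf when up; it moves down with the key.
- key_square_top (a point): Centre of the top of the square key (20 x 20 mm), 45 mm above the shelf when up; it moves down with the key.
- key_small_top (a point): Centre of the top of the small round key (14 mm across), the one to leave alone.
- key_large (a joint): Travel of the large round key: 0 up, 0.006 m fully down. Spring: starts to move at 1.5 N, fully down at 4.5 N, comes back up by itself.
- key_square (a joint): Travel of the square key, same spring and travel as the large one.
- key_small (a joint): Travel of the small round key, same spring and travel.
- turntable: Black plastic turntable tray, 250 mm across, deck 20 mm above the shelf; it stands fast and does not turn, its place and yaw vary. Origin: centre of its underside, z up. The probe's cup is at x = +75 mm, y = 0; three upright brushes, 36 mm across and up to 170 mm above the shelf, stand fixed in cups 85 mm from the centre at 126, 180 and 234 degrees from +x, so 145 mm or more from the probe.
- cup (a point): Centre of the rim of the black cup that holds the probe, on the turntable, 80 mm above the shelf. Cup 38 mm outside, 28 mm inside, 57 mm deep.
- probe: Cordless probe, 130 g or so, standing upright and loose in the cup with its steel collar (38 mm across, 6 mm thick) resting on the rim. Origin: centre of the collar's underside; z runs along the probe to the grip's far end. Above the collar the round grey grip, 24 mm across, from z = 6 to z = 88 mm; below it a steel shank 20 mm across to z = -35 mm, then the sprung tip. Lift it 60 mm straight up to clear the cup.
- probe_point (a point): Contact point at the end of the sprung tip (round-ended pin 8 mm across), on the probe's axis 49 mm below the collar's underside when the tip is out; it moves with the tip.
- tip (a joint): How far the tip is pushed into the probe: 0 fully out, 0.010 m fully in. Spring: starts to move at 1.5 N, 3 N at 5 mm, 4.5 N at 10 mm.
- splash: Galvanised sheet metal splash plate, bolted down, place and yaw vary. Origin: centre of its underside, z up. Its flat face, 150 mm up the slope by 180 mm wide (y), has its centre 60 mm above the origin and slopes 20 degrees: low edge (about 34 mm high) at the -x side, high edge (about 86 mm) at +x, so the face's outward normal is 20 degrees from vertical, leaning to the plate's -x. A ring (27 mm across) and, elsewhere, a diagonal cross are drawn on it in thin dark line.
- ring (a point): Centre of the drawn ring, on the surface of the face, 20 mm up the slope and 30 mm to the plate's +y from the face's centre. Its z axis is the outward normal of the face; its y is the plate's y.
- jug: Stainless steel jug, 92 mm across, 115 mm high, loose; a bystander. Origin: centre of its underside.
- funnel: Green plastic funnel standing mouth down, 100 mm across, 100 mm high, loose; a bystander. Origin: centre of its mouth on the shelf.
- vase: Short white ceramic vase, 88 mm across, 100 mm high, loose; a bystander. Origin: centre of its underside.
Not all that is in view belongs to the job. There is more than one size of the probe; the job needs the largest.

How it is judged:
On the way, in this order (a step that is already met when the one before it is completed fails the run):
1. the large round key is pressed down by the fingers (value of joint key_large above 0.0045 m and contact force between the fingers and gauge above 0.5 N), for 0.05 s.
2. then the square key is pressed down, the large key up again (value of joint key_square above 0.0045 m and value of joint key_large below 0.002 m and contact force between the fingers and gauge above 0.5 N), for 0.05 s.
3. both keys are up and the probe is held clear of its cup (value of joint each of key_square, key_large below 0.002 m and distance between probe and cup above 0.065 m and contact force between the fingers and probe above 1 N), for 0.2 s.
At the end, for the whole second after the job is handed in: Fingers still hold the probe, at rest, tip down: tip within 8.5 mm of the ring's centre and pushed in 2 to 8 mm (1 to 8 N on the plate), axis within 0.15 rad of the face's normal; keys up; jug, funnel and vase within 30 mm of their starts (distance between probe_point and ring below 0.0085 m and angle between the z axis of probe and the z axis of ring, either way round below 0.15 rad and angle between probe's own z axis and vertical below 0.7 rad and value of joint tip between 0.002 and 0.008 m and contact force between probe and splash between 1 and 8 N and contact force between the fingers and probe above 2 N and contact force between probe and turntable below 0.1 N and linear speed of probe below 0.01 m/s and value of joint each of key_large, key_square, key_small below 0.002 m and distance of each of jug, funnel, vase from where it was at the start of the episode below 0.03 m); the arm keeps its last pose, push and grip.
It fails at once if the small key is pressed (value of joint key_small above 0.003 m).
It fails at once if two keys are pressed at once (value of joint each of key_large, key_square above 0.003 m).
It fails at once if the probe is pushed hard against the plate (over 20 N) (contact force between probe and splash above 20 N).
It fails at once if the jug, funnel or vase is pushed away or tipped (distance of any of jug, funnel, vase from where it was at the start of the episode above 0.03 m or angle between any of jug, funnel, vase's own z axis and vertical above 0.5 rad).
It also fails if it takes over 67 s, if anything falls off the work surface, if the arm or the gripper's body presses on something with over 40 N, if the wrist force passes 120 N, or if a joint passes its speed limit or range.

## Working session

There is one attempt and no reset: what is moved stays moved. The work goes in short steps, Python scripts to look and compute and a tool call to move; the robot and the scene stay as the last step left them, time stands still between calls to the robot, and variables do not carry over. Pictures are saved under pics/ and viewed, at most 10 in all, crops included, and the job is handed in when it is done.

Besides the shell and the picture viewer there is one more tool, called in YAML: its name, and indented under it one key for each argument. drive_tool: Moves the arm, as the interface text tells. Its arguments: {"type":"object","properties":{"steps":{"type":"array"},"grip_force":{"type":"number"}},"required":["steps"]}

```bash
mkdir -p pics; cat > h.py <<'E'
import numpy as np, cv2
from cell import observe,get_image,arm
from scipy.spatial.transform import Rotation as R
def cam(g):
    f=g["image"].shape[0]/2/np.tan(np.radians(g["vfov"])/2)
    a=np.array(g["attitude"],float)
    M=a if a.shape==(3,3) else R.from_rotvec(a).as_matrix()
    return f,M,np.array(g["xyz"])
def ray(g,u,v):
    f,M,c=cam(g); d=np.array([(u-g["cx"])/f,(v-g["cy"])/f]); s=d.copy()
    for _ in range(30): s=d/(1+g["k1"]*(s@s))
    r=M@np.array([s[0],s[1],1]); return c,r/np.linalg.norm(r)
def onz(g,u,v,z):
    c,r=ray(g,u,v); return c+r*(z-c[2])/r[2]
def proj(g,p):
    f,M,c=cam(g); q=M.T@(np.array(p)-c); s=q[:2]/q[2]; s=s*(1+g["k1"]*(s@s)); return s*f+[g["cx"],g["cy"]]
def cross(g1,p1,g2,p2):
    c1,r1=ray(g1,*p1); c2,r2=ray(g2,*p2)
    t=np.linalg.lstsq(np.c_[r1,-r2],c2-c1,rcond=None)[0]
    a,b=c1+t[0]*r1,c2+t[1]*r2; return (a+b)/2,np.linalg.norm(a-b)
E
python3 - <<'E'
from h import *
import pickle
G={}
for n in("top","side"):
    g=get_image(n);G[n]=g
    print(n,{k:v for k,v in g.items() if k!="image"})
    cv2.imwrite(f"pics/{n}0.png",cv2.resize(g["image"][:,:,::-1],(800,600),interpolation=cv2.INTER_CUBIC))
pickle.dump(G,open("g0.pkl","wb"))
print(observe(),arm.tcp_to_grasp)
E
```

```text
top {'vfov': 49.295088152979766, 'cx': 249.28092745204583, 'cy': 194.54326835010943, 'k1': -0.09743390527505479, 'xyz': array([0.45864909, 0.03141023, 1.411513  ]), 'attitude': array([-2.22032217,  2.17017236, -0.05827903])}
side {'vfov': 45.93204679121732, 'cx': 255.64689045321424, 'cy': 193.24853390148277, 'k1': -0.1611852982419593, 'xyz': array([ 0.31142406, -1.07590604,  0.84480279]), 'attitude': array([-2.17069247,  0.21570666, -0.12111611])}
{'clock': 0.1, 'joints': array([ 1.24036496,  0.43513048,  0.02495186,  1.57403015, -0.01158803,
        1.1340177 , -0.07509924]), 'dq': array([ 6.97884262e-04, -5.09686503e-04, -8.39920548e-05, -2.92945298e-03,
       -2.23239356e-05, -8.06139546e-04,  5.57009808e-04]), 'joint_efforts': array([ 4.98794223e-03, -6.69127965e+01,  9.89013612e-01, -3.15144753e+01,
       -6.03575399e-02,  3.74582189e-02,  1.55500647e-04]), 'position': array([ 0.14100092, -0.60835679,  0.20002812]), 'ee_rot': array([-3.11983718e+00, -3.56873994e-01,  4.62010459e-04]), 'force': array([-0.32538088,  0.25102254,  0.03577115]), 'ft_torque': array([ 0.00988189, -0.0168495 ,  0.00348692]), 'gripper_force': 0.0, 'width': 0.99854125820789} 0.0188
```

View pics/top0.png

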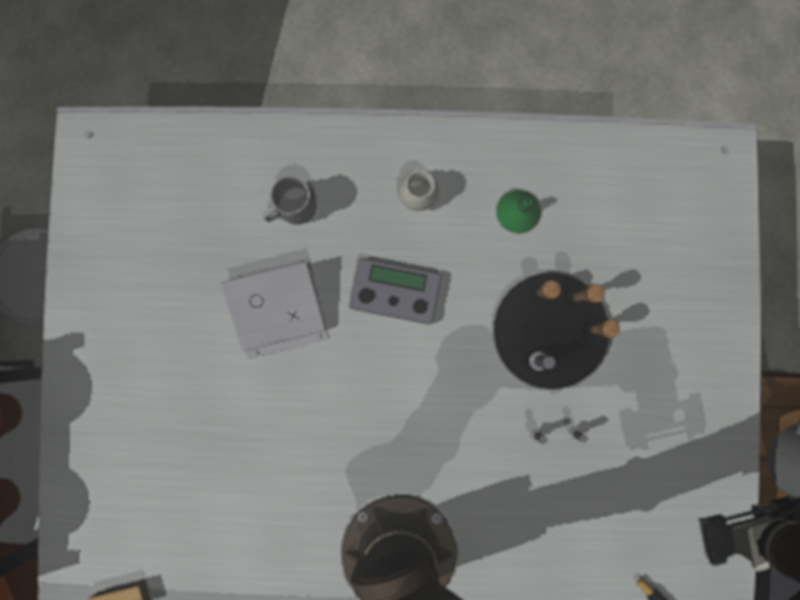

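View pics/side0.png

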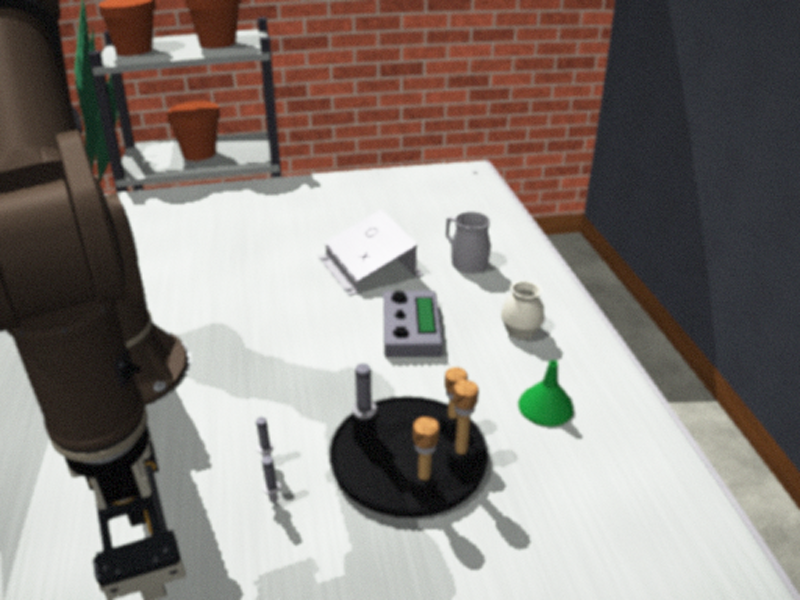

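```bash
python3 - <<'E'
from h import *
import pickle
G=pickle.load(open("g0.pkl","rb")); T,S=G["top"],G["side"]; k=512/800
def blobs(g,x0,y0,x1,y1,th,z,amin=4):
    x0,y0,x1,y1=[int(t*k) for t in(x0,y0,x1,y1)]
    im=cv2.cvtColor(g["image"],cv2.COLOR_RGB2GRAY)[y0:y1,x0:x1]
    n,l,st,c=cv2.connectedComponentsWithStats((im<th).astype(np.uint8))
    for i in range(1,n):
        if st[i,4]>=amin:
            u,v=c[i]+[x0,y0]; print(" ",st[i].tolist(),np.round([u,v],1),onz(g,u,v,z).round(4))
print("top keys");blobs(T,350,275,440,322,50,.045)
print("side keys");blobs(S,388,285,412,345,50,.045)
def ring(g,x0,y0,x1,y1):
    x0,y0,x1,y1=[int(t*k) for t in(x0,y0,x1,y1)]
    im=cv2.cvtColor(g["image"],cv2.COLOR_RGB2GRAY)[y0:y1,x0:x1].astype(int)
    m=(im<np.median(im)-12).astype(np.uint8)
    n,l,st,c=cv2.connectedComponentsWithStats(m,connectivity=8); i=1+np.argmax(st[1:,4])
    ys,xs=np.where(l==i); e=cv2.fitEllipse(np.c_[xs,ys].astype(np.float32)) 
    print("ring",st[i],np.array(e[0])+[x0,y0],"box mid",st[i,0]+x0+(st[i,2]-1)/2,st[i,1]+y0+(st[i,3]-1)/2); return (st[i,0]+x0+(st[i,2]-1)/2,st[i,1]+y0+(st[i,3]-1)/2)
a=ring(T,243,288,271,316); b=ring(S,360,222,384,244)
print(cross(T,a,S,b), onz(T,*a,.067))
# plate corners from top
for u,v,z in((222,281,.086),(308,261,.086),(327,333,.034),(246,354,.034)): print("corner",onz(T,u*k,v*k,z).round(3))
for n,g,bx in(("p_top",T,(520,340,565,380)),("p_side",S,(345,355,385,425)),("pl",T,(215,250,335,362))):
    x0,y0,x1,y1=[int(t*k) for t in bx]
    cv2.imwrite(f"pics/{n}.png",cv2.resize(g["image"][y0:y1,x0:x1,::-1],None,fx=8,fy=8,interpolation=cv2.INTER_CUBIC)); print(n,x0,y0)
A=cv2.imread("pics/p_top.png");B=cv2.imread("pics/p_side.png");C=cv2.imread("pics/pl.png")
W=np.zeros((600,800,3),np.uint8); 
for im,(x,y) in((A,(0,0)),(B,(0,210)),(C[:590,:540],(250,0))):
    h,w=im.shape[:2]; h=min(h,600-y);w=min(w,800-x); W[y:y+h,x:x+w]=im[:h,:w]
cv2.imwrite("pics/m1.png",W); print(A.shape,B.shape,C.shape)
E
```

```text
top keys
side keys
  [4, 5, 8, 6, 36] [255.4 190.1] [0.5487 0.0663 0.045 ]
  [6, 17, 4, 4, 12] [255.7 200.9] [0.5379 0.0094 0.045 ]
  [5, 28, 8, 6, 37] [256.3 212.5] [ 0.5283 -0.0473  0.045 ]
ring [ 4  4 10  9 47] [163.63305855 192.21243191] box mid 163.5 192.0
ring [ 4  4  7  6 20] [237.30937719 148.3267231 ] box mid 237.0 148.5
(array([0.53141253, 0.30935551, 0.06165324]), np.float64(0.0006612939651693726)) [0.53079809 0.30830045 0.067     ]
corner [0.567 0.375 0.086]
corner [0.612 0.199 0.086]
corner [0.466 0.161 0.034]
corner [0.418 0.332 0.034]
p_top 332 217
p_side 220 227
pl 137 160
(208, 232, 3) (360, 208, 3) (568, 616, 3)
```

View pics/m1.png

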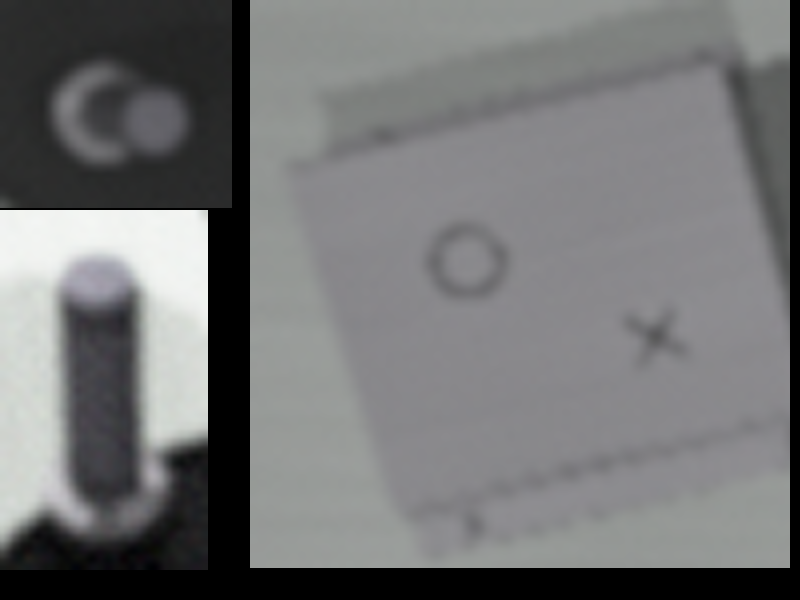

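```bash
python3 - <<'E'
from h import *
import pickle
G=pickle.load(open("g0.pkl","rb")); T,S=G["top"],G["side"]; k=512/800
im=cv2.cvtColor(T["image"],cv2.COLOR_RGB2GRAY)
y0,x0=168,222
sub=im[y0:212,x0:284]; m=(sub<60).astype(np.uint8)
n,l,st,c=cv2.connectedComponentsWithStats(m)
for i in range(1,n):
  if st[i,4]>3: print(st[i].tolist(),(c[i]+[x0,y0]).round(1),onz(T,*(c[i]+[x0,y0]),.042).round(4))
print("min",sub.min())
sm=im[195:200,:]
q=lambda u,v:((u)/8-.44,(v)/8-.44)
ct=np.array(q(103,112))+[332,217]; tt=np.array(q(155,120))+[332,217]
ts=np.array(q(98,70))+[220,227]; cs=np.array(q(108,293))+[220,227]
print("collar top",onz(T,*ct,.084)," side",onz(S,*cs,.085))
print("end top",onz(T,*tt,.168),"side",onz(S,*ts,.168),cross(T,tt,S,ts))
P={}
for nme,(u,v),z in(("TL",(40,165),.0857),("TR",(475,62),.0857),("LL",(158,515),.0343)):
    P[nme]=onz(T,*(np.array(q(u,v))+[137,160]),z); print(nme,P[nme].round(4))
d=P["TL"]-P["TR"];print("yaw from top edge",np.arctan2(-d[0],d[1]),np.linalg.norm(d)); d=P["TL"]-P["LL"];print("side",np.arctan2(d[1],d[0]),np.linalg.norm(d))
print("ring", onz(T,163.75,192.2,.0668), onz(S,237.2,148.4,.0668))
g=T
# hidden? keys via side at z .042
for p in((255.4,190.1),(256.3,212.5)): print(onz(S,*p,.043).round(4))
print(onz(T,367*k,296*k,.043),onz(T,420*k,306.5*k,.043))
# turntable ellipse in top
m=(im<45).astype(np.uint8); n,l,st,c=cv2.connectedComponentsWithStats(m[165:255,310:400])
i=1+np.argmax(st[1:,4]); ys,xs=np.where(l==i); h=cv2.convexHull(np.c_[xs+310,ys+165].astype(np.float32)); e=cv2.fitEllipse(h); print("table",e,onz(T,*e[0],.02))
for u,v in((415,188),(292,200),(519,211)): print("by",onz(T,u*k,v*k,.1).round(3))
E
```

```text
[8, 17, 9, 8, 54] [234.3 188.7] [0.5484 0.0807 0.042 ]
[28, 22, 4, 5, 16] [251.4 192.2] [0.5379 0.0243 0.042 ]
[43, 24, 8, 8, 51] [268.6 195.5] [ 0.5284 -0.0322  0.042 ]
min 49
collar top [ 0.42021707 -0.2742879   0.084     ]  side [ 0.42180233 -0.28589541  0.085     ]
end top [ 0.42003868 -0.27458743  0.168     ] side [ 0.42184303 -0.28005223  0.168     ] (array([ 0.42117863, -0.27564622,  0.16439529]), np.float64(0.002527206510326874))
TL [0.566  0.3766 0.0857]
TR [0.611  0.2031 0.0857]
LL [0.4265 0.3356 0.0343]
yaw from top edge 0.2536915334201515 0.1791665711485485
side 0.2857777426975277 0.15424702744045687
ring [0.53018026 0.30750568 0.0668    ] [0.53110237 0.30079205 0.0668    ]
[0.5492 0.0689 0.043 ]
[ 0.5287 -0.0449  0.043 ]
[0.54583085 0.07859484 0.043     ] [ 0.52632922 -0.03300334  0.043     ]
table ((356.9928894042969, 213.10452270507812), (60.5660514831543, 71.54176330566406), 20.006793975830078) [ 0.4774407  -0.33070785  0.02      ]
by [ 0.765 -0.015  0.1  ]
by [0.734 0.234 0.1  ]
by [ 0.723 -0.228  0.1  ]
```

drive_tool:
  steps:
    - [1,5,5,35,0]
    - [1,15,25,20,0]
    - [1,15,25,10,0]
    - [1,15,25,0,0]
    - [1,15,25,0,0]
    - [1,15,25,0,0]
    - [1,15,25,0,0]
    - [1,15,25,0,0]
    - [1,15,25,0,0]
    - [1,15,25,0,0]
    - [1,15,25,0,0]
    - [1,15,25,0,0]
    - [1,15,25,0,0]
    - [1,15,25,0,0]
    - [1,15,25,0,0]
    - [1,15,25,0,0]
    - [1,15,25,0,0]
    - [1,15,25,0,0]
    - [1,15,25,0,0]
    - [1,15,25,0,0]
  grip_force: 20

```text
clock: 1.77
position: [0.4313, -0.1275, 0.2656]
ee_rot: [-3.121, -0.357, 0.001]
force: [0.9, 0.4, -0.6]
width: 0.002
gripper_force: 0.0
```

drive_tool:
  steps:
    - [1,16,28,-10,0]
    - [1,16,28,-20,0]
    - [1,16,28,-20,0]
    - [1,16,28,-20,0]
    - [1,16,28,-20,0]
    - [1,16,28,-20,0]
    - [1,16,28,-20,0]
    - [1,5,12,-20,0]
    - [1,0,0,-20,0]
    - [1,0,0,0,0]
    - [1,0,0,0,0]
    - [1,0,0,0,0]

```text
clock: 2.77
position: [0.5484, 0.0785, 0.0966]
ee_rot: [3.121, 0.356, 0.001]
force: [-0.5, -0.4, -0.1]
width: 0.003
gripper_force: 0.0
```

```bash
python3 - <<'E'
from h import *
import pickle
o=observe(); print(o["position"],o["ee_rot"],o["force"])
W=np.zeros((600,800,3),np.uint8)
for i,n in enumerate(("top","side")):
    g=get_image(n); pickle.dump(g,open(f"k_{n}.pkl","wb"))
    u,v=proj(g,o["position"]).round(1); print(n,u,v)
    x0,y0=int(u)-20,int(v)-30; c=g["image"][y0:y0+60,x0:x0+40,::-1]
    c=cv2.resize(c,(400,600),interpolation=cv2.INTER_CUBIC)
    cv2.drawMarker(c,(int((u-x0+.5)*10),int((v-y0+.5)*10)),(0,0,255),0,20)
    # key predicted
    for p in((.5484,.0807,.045),(.5284,-.0322,.045)):
        a=proj(g,p); cv2.drawMarker(c,(int((a[0]-x0+.5)*10),int((a[1]-y0+.5)*10)),(0,255,0),1,20)
    W[:,i*400:i*400+400]=c
cv2.imwrite("pics/m2.png",W)
E
```

```text
[0.54838693 0.07850634 0.096576  ] [3.12107761e+00 3.55505215e-01 6.82055085e-04] [-0.5044663  -0.43794426 -0.07159431]
top 234.4 187.5
side 254.6 174.1
```

View pics/m2.png

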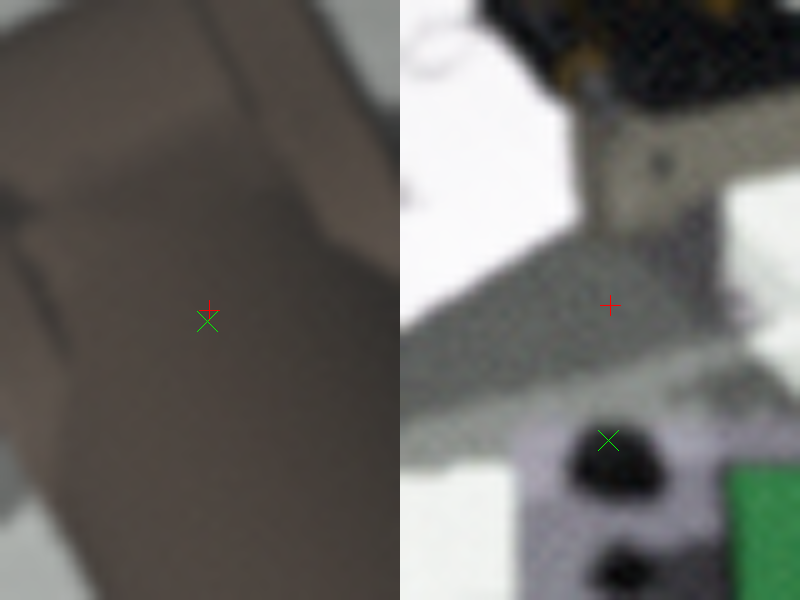

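drive_tool:
  steps:
    - [1,0,0,-20,0]
    - [1,0,0,-20,0]
    - [1,0,0,-8,0]
    - [1,0,0,-4,0]
    - [1,0,0,-2,0]
    - [1,0,0,-2,0]
    - [1,0,0,0,0]
    - [1,0,0,0,0]

```text
clock: 3.53
position: [0.5486, 0.0793, 0.0404]
ee_rot: [-3.121, -0.357, -0.002]
force: [-0.2, 0.6, 0.8]
width: 0.007
gripper_force: 0.0
```

drive_tool:
  steps:
    - [1,0,0,-1,0]
    - [1,0,0,0,0]
    - [1,0,0,0,0]

```text
clock: 3.78
position: [0.5483, 0.0792, 0.039]
ee_rot: [3.121, 0.357, 0.001]
force: [-0.7, -0.3, -0.5]
width: 0.002
gripper_force: 0.0
```

drive_tool:
  steps:
    - [1,0,0,-1,0]
    - [1,0,0,0,0]
    - [1,0,0,0,0]

```text
clock: 4.03
position: [0.5481, 0.0792, 0.0377]
ee_rot: [3.121, 0.357, -0.0]
force: [-1.2, 0.1, -0.5]
width: 0.005
gripper_force: 0.0
```

drive_tool:
  steps:
    - [1,0,0,-1,0]
    - [1,0,0,0,0]
    - [1,0,0,0,0]
    - [1,0,0,0,0]

```text
clock: 4.37
position: [0.5481, 0.0791, 0.0367]
ee_rot: [3.121, 0.357, -0.0]
force: [1.1, 0.4, -0.3]
width: 0.005
gripper_force: 0.0
```

```bash
python3 - <<'E'
from h import *
import pickle
o=observe(); print(o["position"],o["force"],o["ft_torque"])
g=get_image("side"); pickle.dump(g,open(f"k2_side.pkl","wb"))
u,v=proj(g,o["position"]); x0,y0=int(u)-40,int(v)-45
c=cv2.resize(g["image"][y0:y0+60,x0:x0+80,::-1],(800,600),interpolation=cv2.INTER_CUBIC)
c=cv2.convertScaleAbs(c,alpha=1.5)
cv2.drawMarker(c,(int((u-x0+.5)*10),int((v-y0+.5)*10)),(0,0,255),0,20)
cv2.imwrite("pics/m3.png",c)
for i in range(5): get_image("side"); print(observe()["force"])
E
```

```text
[0.54807904 0.07912003 0.0366877 ] [ 1.08482454  0.40689154 -0.30743413] [-0.03214809 -0.00854745  0.01445085]
[ 0.00376889 -0.32091496 -0.00846779]
[0.63965174 0.83804052 0.43726747]
[0.18454866 0.32038728 0.22842686]
[ 0.60187051 -0.65744417  0.44353927]
[-0.35610359 -1.04825638  0.14898863]
```

View pics/m3.png

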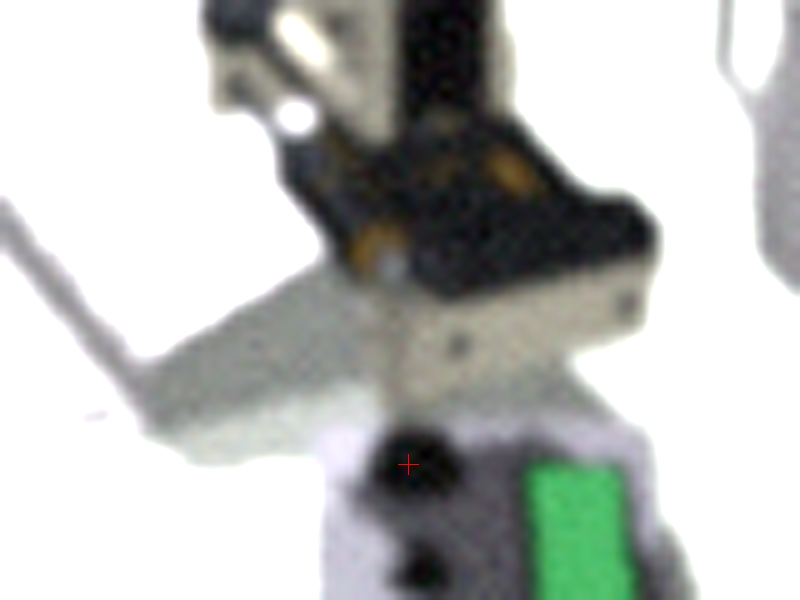

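drive_tool:
  steps:
    - [1,0,0,-1,0]
    - [1,0,0,0,0]
    - [1,0,0,0,0]

```text
clock: 4.92
position: [0.5481, 0.0791, 0.0357]
ee_rot: [3.121, 0.357, -0.0]
force: [-0.2, 0.4, -0.2]
width: 0.005
gripper_force: 0.0
```

drive_tool:
  steps:
    - [1,0,0,-1,0]
    - [1,0,0,0,0]
    - [1,0,0,0,0]

```text
clock: 5.17
position: [0.5481, 0.0791, 0.0347]
ee_rot: [3.121, 0.357, -0.0]
force: [-0.3, 0.8, 0.5]
width: 0.006
gripper_force: 0.0
```

```bash
python3 - <<'E'
from h import *
import pickle
G=pickle.load(open("g0.pkl","rb")); W=np.zeros((600,800,3),np.uint8)
p0=np.array([0.14100092,-0.60835679,0.20002812])
M0=R.from_rotvec([-3.11983718e+00,-3.56873994e-01,4.6e-4]).as_matrix()
def crop(g,pts,cx,cy,s,w,h):
    x0,y0=int(cx-w/s/2),int(cy-h/s/2); x0=max(0,min(x0,512-w//s));y0=max(0,min(y0,384-h//s))
    c=cv2.resize(g["image"][y0:y0+h//s,x0:x0+w//s,::-1],(w,h),interpolation=cv2.INTER_CUBIC); c=cv2.convertScaleAbs(c,alpha=1.6,beta=10)
    for p,col in pts:
        u,v=proj(g,p); cv2.drawMarker(c,(int((u-x0+.5)*s),int((v-y0+.5)*s)),col,0,20)
    print(x0,y0); return c
pts=[(p0,(0,0,255)),(p0+M0[:,1]*.046,(0,255,0)),(p0-M0[:,1]*.046,(255,0,0))]
for i,n in enumerate(("side","top")):
    u,v=proj(G[n],p0); print(n,u,v); W[:,i*400:i*400+400]=crop(G[n],pts,u,v,5,400,600)
cv2.imwrite("pics/m4.png",W)
E
```

```text
side 96.20414788326315 365.51292689563786
56 264
top 462.00263427230004 327.7784944296655
422 264
```

View pics/m4.png

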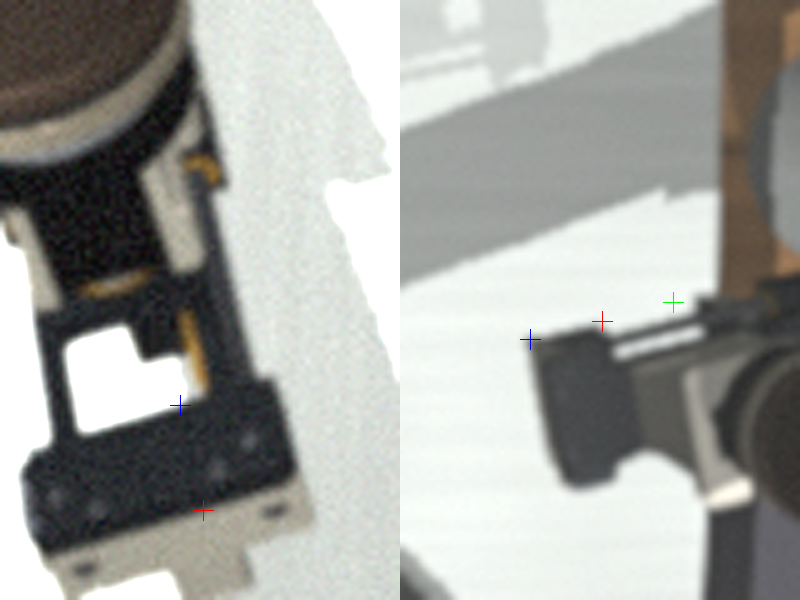

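drive_tool:
  steps:
    - [1,0,0,-1,0]
    - [1,0,0,-1,0]
    - [1,0,0,-1,0]
    - [1,0,0,0,0]
    - [1,0,0,0,0]

```text
clock: 5.58
position: [0.5481, 0.0791, 0.0317]
ee_rot: [3.121, 0.357, -0.0]
force: [-0.6, -0.5, -0.2]
width: 0.006
gripper_force: 0.0
```

```bash
python3 - <<'E'
from h import *
f=[]
for i in range(12): get_image("side"); f.append(observe()["force"])
f=np.array(f);print(f.mean(0),f.std(0),observe()["position"],observe()["joint_efforts"])
E
```

```text
[0.05504569 0.34631758 0.0409607 ] [0.43586625 0.42378207 0.39508303] [0.54812072 0.07914608 0.03175217] [ 5.21915681e-04 -6.46802759e+01 -6.29267290e+00 -2.25640279e+01
  4.25754755e-03 -8.66762619e-02 -8.59753186e-06]
```

drive_tool:
  steps:
    - [1,0,0,15,0]
    - [1,0,0,15,0.12]
    - [1,0,0,0,0.12]
    - [1,0,0,0,0.12]
    - [1,0,0,0,0.12]
    - [1,0,0,0,0.12]
    - [1,0,0,0,0.12]
    - [1,0,0,0,0.12]
    - [1,0,0,0,0.12]
    - [1,0,0,0,0.12]
    - [1,0,0,0,0.12]
    - [1,0,0,0,0.12]
    - [1,0,0,0,0]

```text
clock: 7.27
position: [0.5481, 0.0788, 0.0615]
ee_rot: [-2.241, -2.201, 0.0]
force: [-0.5, 0.1, -0.1]
width: 0.001
gripper_force: 0.0
```

```bash
python3 - <<'E'
from h import *
import pickle
o=observe(); p=o["position"]; print(p,o["ee_rot"])
g=get_image("side"); pickle.dump(g,open(f"k3_side.pkl","wb"))
u,v=proj(g,p); x0,y0=int(u)-50,int(v)-50
c=cv2.resize(g["image"][y0:y0+75,x0:x0+100,::-1],(800,600),interpolation=cv2.INTER_CUBIC)
c=cv2.convertScaleAbs(c,alpha=1.3,beta=20)
for q,col in((p,(0,0,255)),(p+[0,0,.0188],(0,255,0)),([.5484,.0807,.045],(255,0,0))):
    a=proj(g,q); cv2.drawMarker(c,(int((a[0]-x0+.5)*8),int((a[1]-y0+.5)*8)),col,0,20)
cv2.imwrite("pics/m5.png",c)
E
```

```text
[0.54805829 0.07878813 0.06152194] [-2.24107277e+00 -2.20115472e+00  3.56071982e-04]
```

View pics/m5.png

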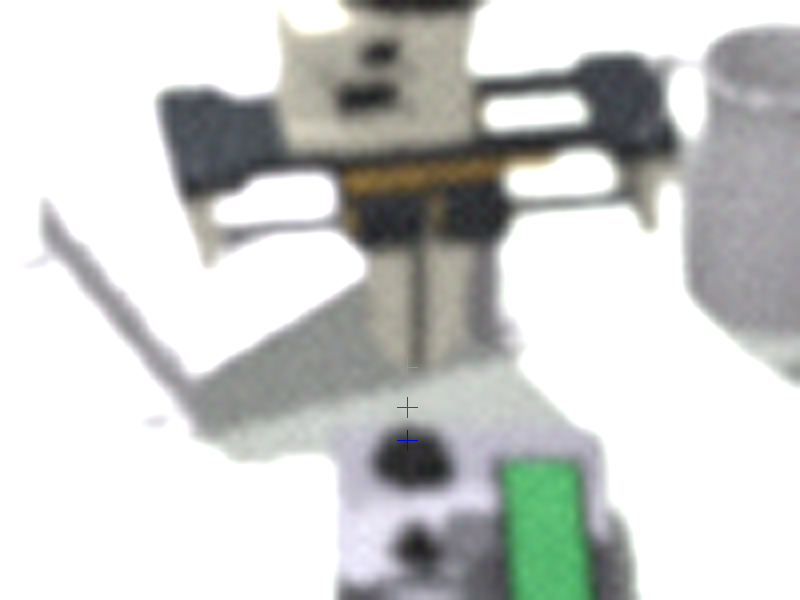

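drive_tool:
  steps:
    - [1,0,0,-15,0]
    - [1,0,0,-14,0]
    - [1,0,0,-2,0]
    - [1,0,0,-2,0]
    - [1,0,0,0,0]
    - [1,0,0,0,0]

```text
clock: 7.82
position: [0.5485, 0.0794, 0.0294]
ee_rot: [2.248, 2.194, 0.001]
force: [0.6, 0.1, 0.2]
width: 0.004
gripper_force: 0.0
```

drive_tool:
  steps:
    - [1,0,0,-1,0]
    - [1,0,0,-1,0]
    - [1,0,0,0,0]

```text
clock: 8.07
position: [0.5482, 0.0791, 0.0269]
ee_rot: [2.247, 2.195, 0.0]
force: [0.8, 0.2, 0.8]
width: 0.005
gripper_force: 0.0
```

drive_tool:
  steps:
    - [1,0,0,-1,0]
    - [1,0,0,-1,0]
    - [1,0,0,0,0]

```text
clock: 8.32
position: [0.548, 0.0791, 0.0246]
ee_rot: [-2.247, -2.195, 0.0]
force: [-0.1, 0.7, 0.3]
width: 0.006
gripper_force: 0.0
```

drive_tool:
  steps:
    - [1,0,0,-1,0]
    - [1,0,0,-1,0]
    - [1,0,0,0,0]

```text
clock: 8.57
position: [0.548, 0.0791, 0.0225]
ee_rot: [-2.247, -2.196, 0.0]
force: [0.4, 0.4, 0.3]
width: 0.005
gripper_force: 0.0
```

drive_tool:
  steps:
    - [1,0,0,-1,0]
    - [1,0,0,0,0]
    - [1,0,0,0,0]

```text
clock: 8.82
position: [0.5481, 0.0791, 0.0217]
ee_rot: [-2.247, -2.196, 0.0]
force: [-0.8, -0.1, -0.6]
width: 0.012
gripper_force: 0.0
```

drive_tool:
  steps:
    - [1,0,0,-1,0]
    - [1,0,0,0,0]
    - [1,0,0,0,0]

```text
clock: 9.07
position: [0.5481, 0.0791, 0.0207]
ee_rot: [-2.247, -2.196, 0.0]
force: [-0.5, 0.3, -0.5]
width: 0.008
gripper_force: 0.0
```

```bash
python3 - <<'E'
from h import *
import pickle
a=pickle.load(open("k3_side.pkl","rb")); b=get_image("side"); pickle.dump(b,open("k4_side.pkl","wb"))
p=observe()["position"]; print("tcp px",proj(b,p),proj(b,p+[0,0,.0188]),"old",proj(a,[.5481,.0788,.0615]))
for n,g in(("old",a),("new",b)):
    im=g["image"].astype(int); print(n)
    for r in range(168,202): print(r,[f"{im[r,c].sum()//3:3d}/{im[r,c,0]-im[r,c,2]:3d}" for c in range(248,264,2)])
E
```

```text
tcp px [254.3640446  194.13453373] [254.3908614  189.24474989] old [254.44678098 183.49707658]
old
168 ['141/ -1', '115/  9', '115/ 14', '103/  9', ' 64/  8', '107/ 13', '115/ 12', ' 91/  8']
169 [' 97/  0', '106/  9', '113/ 12', '107/ 12', ' 63/  6', '108/ 12', '115/ 12', ' 89/  4']
170 [' 97/  0', '102/ 10', '118/ 11', '105/ 11', ' 66/  8', '110/ 11', '113/ 12', ' 87/  2']
171 [' 91/ -2', '101/ 11', '114/ 11', '104/ 11', ' 62/  2', '106/ 12', '117/ 14', ' 88/  4']
172 [' 91/ -1', ' 98/  7', '109/ 10', '102/ 10', ' 64/  7', '105/  9', '114/ 14', ' 87/  4']
173 [' 90/ -1', '106/ 12', '115/ 10', '103/ 14', ' 61/  6', '110/ 10', '112/ 11', ' 86/  5']
174 [' 94/  0', '102/  7', '113/ 15', '102/ 11', ' 68/  8', '110/ 10', '108/ 13', ' 92/  6']
175 [' 93/  0', '100/  6', '112/ 12', '104/ 12', ' 67/  7', '110/ 13', '107/  9', ' 97/  1']
176 [' 97/  2', ' 92/  4', '109/ 11', '107/ 10', ' 66/  6', '110/ 12', '101/  7', ' 96/  1']
177 [' 94/ -1', ' 92/  2', '107/  4', '102/ 14', ' 69/  7', '110/ 12', '100/  3', ' 96/  1']
178 [' 92/ -1', ' 92/  1', ' 95/  2', ' 99/  5', ' 74/  6', '104/  9', 
[... 4626 characters left out ...]
 -2', ' 51/ -3', ' 59/ -4', ' 61/ -3', ' 60/ -4']
195 ['137/-13', '137/ -5', '141/ -7', ' 88/ -7', ' 74/ -2', ' 77/ -5', ' 69/ -5', ' 68/ -3']
196 ['148/ -8', '149/ -9', '156/ -8', '122/-10', ' 80/ -8', ' 81/ -5', ' 84/ -5', ' 81/ -6']
197 ['158/-11', '155/ -9', '161/-11', '129/ -8', ' 72/ -3', ' 80/ -6', ' 83/ -6', ' 80/-10']
198 ['160/-11', '137/ -9', '142/-10', '103/ -6', ' 48/ -5', ' 71/ -6', ' 86/ -9', ' 85/ -5']
199 ['140/ -7', '117/ -5', '103/ -4', ' 63/ -1', ' 25/ -3', ' 60/ -4', ' 86/ -5', ' 80/ -7']
200 ['127/ -9', '123/ -7', ' 95/ -9', ' 29/ -6', ' 14/ -2', ' 38/ -4', ' 81/ -5', ' 86/ -7']
201 ['136/-11', '152/-11', '103/ -5', ' 27/ -1', ' 11/  1', ' 27/ -3', ' 80/ -9', ' 85/ -8']
```

drive_tool:
  steps:
    - [1,0,0,-1,0]
    - [1,0,0,-1,0]
    - [1,0,0,0,0]

```text
clock: 9.37
position: [0.5482, 0.0792, 0.0187]
ee_rot: [2.247, 2.196, 0.0]
force: [0.2, 0.4, 1.5]
width: 0.006
gripper_force: 0.9
```

drive_tool:
  steps:
    - [1,0,0,-1,0]
    - [1,0,0,-1,0]
    - [1,0,0,0,0]

```text
clock: 9.62
position: [0.5482, 0.0792, 0.0167]
ee_rot: [2.247, 2.196, 0.0]
force: [0.2, -0.3, 2.0]
width: 0.003
gripper_force: 1.4
```

drive_tool:
  steps:
    - [1,0,0,-1,0]
    - [1,0,0,0,0]
    - [1,0,0,0,0]

```text
clock: 9.87
position: [0.5482, 0.0792, 0.0158]
ee_rot: [2.247, 2.196, 0.0]
force: [1.0, 0.1, 2.2]
width: 0.003
gripper_force: 1.6
```

drive_tool:
  steps:
    - [1,0,0,-1,0]
    - [1,0,0,0,0]
    - [1,0,0,0,0]

```text
clock: 10.12
position: [0.5482, 0.0792, 0.0148]
ee_rot: [2.247, 2.196, 0.0]
force: [0.3, -0.0, 3.5]
width: 0.004
gripper_force: 1.9
```

drive_tool:
  steps:
    - [1,0,0,-1,0]
    - [1,0,0,0,0]
    - [1,0,0,0,0]

```text
clock: 10.37
position: [0.5482, 0.0791, 0.0138]
ee_rot: [2.247, 2.196, 0.0]
force: [0.1, -0.3, 4.1]
width: 0.005
gripper_force: 2.1
```

drive_tool:
  steps:
    - [1,0,0,-0.5,0]
    - [1,0,0,0,0]
    - [1,0,0,0,0]

```text
clock: 10.62
position: [0.5482, 0.0791, 0.0134]
ee_rot: [2.247, 2.195, 0.0]
force: [0.3, -0.3, 5.3]
width: 0.006
gripper_force: 2.7
```

drive_tool:
  steps:
    - [1,0,0,10,0]
    - [1,0,0,25,0]
    - [1,-5,-28,0,0]
    - [1,-5,-28,0,0]
    - [1,-5,-28,0,0]
    - [1,-5,-29,0,0]
    - [1,0,0,0,0]
    - [1,0,0,-15,0]
    - [1,0,0,-12,0]
    - [1,0,0,-2,0]
    - [1,0,0,-2,0]
    - [1,0,0,-2,0]
    - [1,0,0,0,0]
    - [1,0,0,0,0]

```text
clock: 11.78
position: [0.5278, -0.0335, 0.0154]
ee_rot: [-2.246, -2.196, 0.001]
force: [-2.3, -0.6, 3.2]
width: 0.003
gripper_force: 1.7
```

drive_tool:
  steps:
    - [1,0,0,-1,0]
    - [1,0,0,0,0]
    - [1,0,0,0,0]

```text
clock: 12.03
position: [0.5281, -0.0335, 0.0144]
ee_rot: [-2.246, -2.196, -0.001]
force: [-1.6, 1.3, 3.8]
width: 0.006
gripper_force: 1.9
```

drive_tool:
  steps:
    - [1,0,0,-0.7,0]
    - [1,0,0,0,0]
    - [1,0,0,0,0]

```text
clock: 12.28
position: [0.5281, -0.0335, 0.0136]
ee_rot: [-2.246, -2.196, -0.001]
force: [-2.4, 1.6, 4.4]
width: 0.003
gripper_force: 2.1
```

drive_tool:
  steps:
    - [1,0,0,10,0]
    - [1,0,0,30,0]
    - [0.5,0,0,30,-0.117]
    - [0,-10,-22,13,-0.117]
    - [0,-10,-22,13,-0.117]
    - [0,-10,-22,13,-0.117]
    - [0,-10,-22,13,-0.117]
    - [0,-10,-22,13,-0.117]
    - [0,-10,-22,13,-0.117]
    - [0,-10,-22,13,-0.117]
    - [0,-10,-22,13,-0.117]
    - [0,-10,-22,13,-0.117]
    - [0,-10,-22,0,-0.118]
    - [0,-8,-20,0,0]
    - [0,0,0,0,0]
    - [0,0,0,0,0]
  grip_force: 10

```text
clock: 13.62
position: [0.4198, -0.2751, 0.2011]
ee_rot: [3.115, 0.403, 0.001]
force: [0.2, -0.6, -0.3]
width: 0.971
gripper_force: 0.0
```

```bash
python3 - <<'E'
from h import *
import pickle
o=observe(); print(o["position"],o["ee_rot"],o["width"])
a=pickle.load(open("g0.pkl","rb")); b=get_image("side"); t=get_image("top")
# keys / probe / bystanders changed?
for n,g,bx in(("key",b,(246,180,266,218)),("jug",b,(285,135,315,175)),("vase",b,(320,180,350,218)),("fun",b,(330,228,370,270))):
    x0,y0,x1,y1=bx; print(n,np.abs(g["image"][y0:y1,x0:x1].astype(int)-a["side"]["image"][y0:y1,x0:x1]).mean())
p=o["position"]; W=np.zeros((600,800,3),np.uint8)
for i,g in enumerate((b,t)):
    u,v=proj(g,[.4202,-.2745,.13]); x0,y0=int(u)-33,int(v)-50
    c=cv2.resize(g["image"][y0:y0+100,x0:x0+66,::-1],(400,600),interpolation=cv2.INTER_CUBIC); c=cv2.convertScaleAbs(c,alpha=1.3,beta=20); s=6
    for q,col in((p,(0,0,255)),(p+[0,0,.0256],(0,255,0)),([.4202,-.2745,.168],(255,0,0))):
        w=proj(g,q); cv2.drawMarker(c,(int((w[0]-x0+.5)*s),int((w[1]-y0+.5)*s)),col,0,20)
    W[:,i*400:i*400+400]=c
cv2.imwrite("pics/m6.png",W)
E
```

```text
[ 0.4197865  -0.2750889   0.20108362] [3.11489142e+00 4.03368323e-01 9.58876852e-04] 0.9714537092962723
key 49.22236842105263
jug 3.013333333333333
vase 2.9994152046783626
fun 7.551587301587301
```

View pics/m6.png

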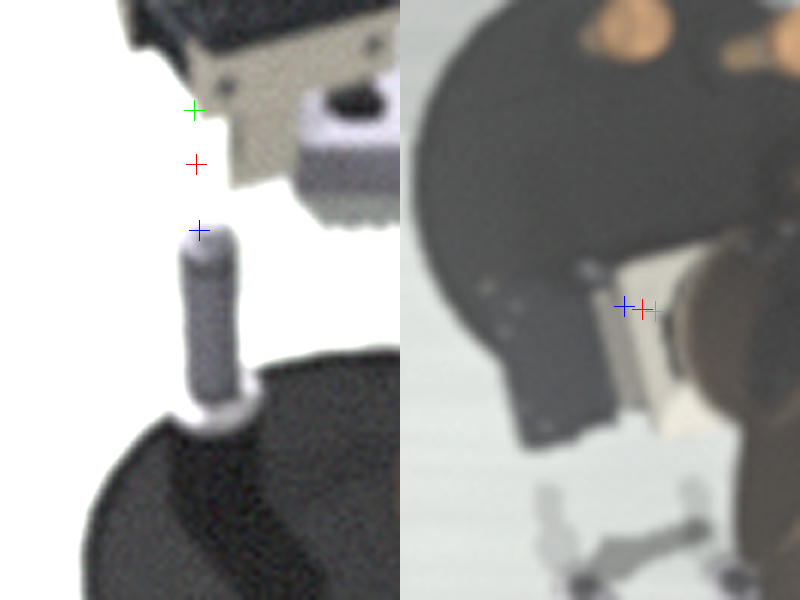

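```bash
python3 - <<'E'
from h import *
import pickle
g=get_image("side"); o=observe(); p=o["position"]; M=R.from_rotvec(o["ee_rot"]).as_matrix()
u,v=proj(g,[.4202,-.2745,.13]); x0,y0=int(u)-33,int(v)-50
s=np.sign((M[:,1]@[0,-1,0]))
for dz in(.0256,.032):
  for yy in(.046,.065):
    for xx in(-.0095,.0095):
        q=p+s*M[:,1]*yy+M[:,0]*xx+[0,0,dz]; w=proj(g,q); print(dz,yy,xx,((w-[x0,y0]+.5)*6).round(0)+[11,5])
im=g["image"].astype(int)
for r in range(y0+18,y0+36): print(r-y0,[f"{im[r,c].sum()//3}" for c in range(x0+30,x0+56)])
E
```

```text
0.0256 0.046 -0.0095 [235. 189.]
0.0256 0.046 0.0095 [282. 175.]
0.0256 0.065 -0.0095 [257. 219.]
0.0256 0.065 0.0095 [305. 204.]
0.032 0.046 -0.0095 [234. 175.]
0.032 0.046 0.0095 [282. 161.]
0.032 0.065 -0.0095 [256. 205.]
0.032 0.065 0.0095 [305. 190.]
18 ['243', '235', '202', '153', '131', '121', '126', '125', '110', '101', '101', '109', '108', '106', '103', '107', '109', '103', '110', '122', '129', '137', '130', '110', '77', '49']
19 ['243', '240', '225', '192', '171', '166', '173', '157', '121', '101', '94', '102', '104', '107', '107', '105', '107', '106', '109', '117', '133', '136', '134', '124', '114', '88']
20 ['241', '242', '235', '228', '214', '215', '218', '192', '136', '97', '96', '109', '107', '104', '108', '109', '108', '104', '110', '124', '131', '137', '138', '142', '146', '137']
21 ['236', '236', '235', '233', '229', '231', '228', '191', '135', '94', '93', '101', '109', '109', '108', '106', '100', '106', '108', '120', '137', '138', '145', '152', '162', '160']
22 ['227', '228', '228', '227', '225', '227', '217', '183', '128', '97', '96', '105', '102', '104', '108', '
[... 1717 characters left out ...]
'221', '220', '219', '218', '209', '202', '200', '211', '210', '216', '219', '218', '220', '217', '197', '152', '100', '79', '74', '80', '78', '77', '81']
33 ['218', '223', '221', '225', '223', '219', '219', '219', '215', '218', '221', '221', '219', '218', '219', '217', '219', '209', '177', '135', '102', '93', '92', '91', '90', '87']
34 ['219', '221', '219', '222', '220', '217', '218', '218', '218', '216', '219', '219', '219', '221', '222', '220', '219', '216', '204', '175', '138', '104', '95', '91', '88', '93']
35 ['218', '215', '216', '212', '210', '210', '208', '212', '216', '218', '218', '217', '220', '219', '220', '219', '218', '219', '215', '203', '175', '137', '110', '93', '94', '92']
```

drive_tool:
  steps:
    - [0,0,0,-20,0]
    - [0,0,0,-25,0]
    - [0,0,0,-25,0]
    - [0,0,0,-20,0]
    - [0,0,0,-12,0]
    - [0,0,0,-10,0]
    - [0,0,0,0,0]

```text
clock: 14.35
position: [0.4196, -0.2725, 0.0869]
ee_rot: [-3.113, -0.409, 0.003]
force: [-0.4, 0.6, 0.5]
width: 1.0
gripper_force: 0.0
```

drive_tool:
  steps:
    - [0.4,0,0,0,0]
    - [0.6,0,0,0,0]
    - [0.8,0,0,0,0]
    - [0.8,0,0,0,0]
    - [0.9,0,0,0,0]
    - [1,0,0,0,0]
    - [1,0,0,0,0]
    - [1,0,0,0,0]
    - [1,0,0,0,0]
  grip_force: 10

```text
clock: 15.1
position: [0.4201, -0.2739, 0.0886]
ee_rot: [3.115, 0.407, 0.0]
force: [0.1, -0.4, 0.4]
width: 0.395
gripper_force: 0.0
```

drive_tool:
  steps:
    - [1,0,0,0,0]
    - [1,0,0,0,0]
    - [1,0,0,0,0]
    - [1,0,0,0,0]
    - [1,0,0,0,0]
    - [1,0,0,0,0]

```text
clock: 15.6
position: [0.42, -0.2738, 0.0885]
ee_rot: [-3.115, -0.407, 0.0]
force: [0.8, 1.2, -1.7]
width: 0.258
gripper_force: 10.0
```

drive_tool:
  steps:
    - [1,0,0,5,0]
    - [1,0,0,10,0]
    - [1,0,0,10,0]
    - [1,0,0,0,0]
    - [1,-3,-0.8,0,0]
    - [1,-3,-0.8,0,0]
    - [1,-3,-0.8,0,0]
    - [1,-3,-0.8,0,0]
    - [1,0,0,0,0]

```text
clock: 16.35
position: [0.4076, -0.2775, 0.1135]
ee_rot: [3.115, 0.406, -0.0]
force: [0.9, 0.8, 0.8]
width: 0.263
gripper_force: 10.0
```

drive_tool:
  steps:
    - [1,-3,-0.8,0,0]
    - [1,-3,-0.8,0,0]
    - [1,0,0,0,0]

```text
clock: 16.6
position: [0.4014, -0.279, 0.1134]
ee_rot: [3.115, 0.406, -0.001]
force: [1.4, -0.5, -1.0]
width: 0.262
gripper_force: 10.0
```

drive_tool:
  steps:
    - [1,-3,-0.8,0,0]
    - [1,-3,-0.8,0,0]
    - [1,-3,-0.8,0,0]
    - [1,-3,-0.8,0,0]
    - [1,-1,-0.3,0,0]
    - [1,0,0,0,0]
    - [1,0,0,0,0]

```text
clock: 17.18
position: [0.3887, -0.2822, 0.1135]
ee_rot: [-3.115, -0.406, 0.001]
force: [0.6, -0.5, -0.7]
width: 0.256
gripper_force: 10.0
```

drive_tool:
  steps:
    - [1,0,0,10,0]
    - [1,0,0,20,0]
    - [1,0,0,20,0]
    - [1,0,0,20,0]
    - [1,0,0,20,0]
    - [1,0,0,10,0]
    - [1,0,0,0,0]
    - [1,0,0,0,0]

```text
clock: 17.85
position: [0.3889, -0.2822, 0.2135]
ee_rot: [3.115, 0.407, -0.0]
force: [-0.4, -0.3, -1.9]
width: 0.258
gripper_force: 10.0
```

```bash
python3 - <<'E'
from h import *
import pickle
g=get_image("side"); pickle.dump(g,open("tilt.pkl","wb")); o=observe(); p=o["position"]; print(p,o["ee_rot"],o["force"])
psi=.26; P=p+[0,0,.0444]; e=np.array([np.cos(psi),np.sin(psi),0])
u,v=proj(g,P); x0,y0=int(u)-40,int(v)-20; s=8
c=cv2.resize(g["image"][y0:y0+75,x0:x0+100,::-1],(800,600),interpolation=cv2.INTER_CUBIC)
c=cv2.convertScaleAbs(c,alpha=1.3,beta=20)
for a in(0,10,20,30):
    a=np.radians(a); d=np.sin(a)*e-np.array([0,0,np.cos(a)])
    q=[tuple(((proj(g,P+d*l)-[x0,y0]+.5)*s).astype(int).tolist()) for l in(.053,.102)]; print(q); cv2.drawMarker(c,q[1],(0,0,255),0,12)
w=(proj(g,P)-[x0,y0]+.5)*s; cv2.drawMarker(c,(int(w[0]),int(w[1])),(0,255,0),0,12)
cv2.imwrite("pics/m7.png",c); print(x0,y0)
E
```

```text
[ 0.38846077 -0.28193712  0.21276606] [-3.11454839e+00 -4.06584039e-01  1.74714721e-03] [-0.37395713  0.4888032  -1.27159657]
[(339, 318), (346, 450)]
[(369, 307), (402, 429)]
[(397, 292), (456, 400)]
[(424, 273), (506, 365)]
175 186
```

View pics/m7.png

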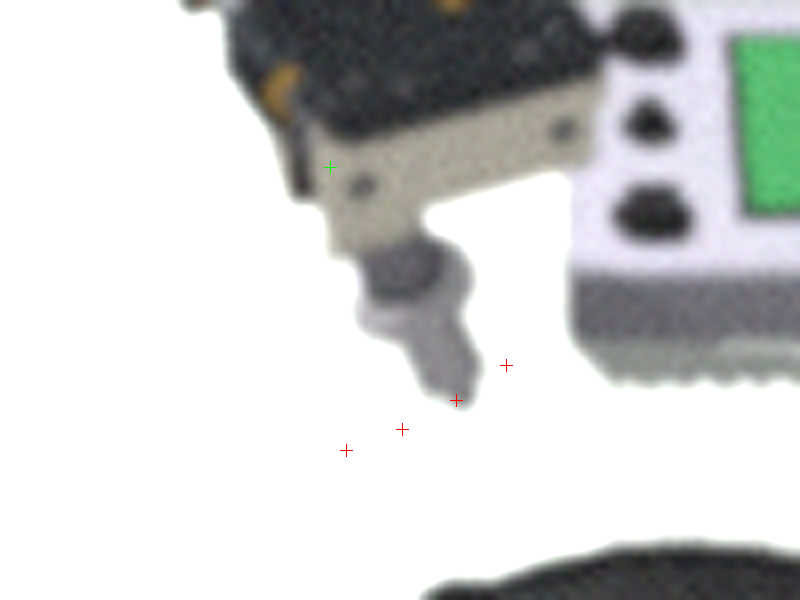

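drive_tool:
  steps:
    - [1,0,0,0,0]
    - [1,3,10,0,0]
    - [1,5,20,0,0]
    - [1,5,28,0,0]
    - [1,5,28,0,0]
    - [1,5,28,0,0]
    - [1,5,28,0,0]
    - [1,5,28,0,0]
    - [1,5,28,0,0]
    - [1,5,28,0,0]
    - [1,5,28,0,0]
    - [1,5,28,0,0]
    - [1,5,28,0,0]
    - [1,5,28,0,0]
    - [1,5,28,0,0]
    - [1,5,28,0,0]
    - [1,5,28,0,0]
    - [1,5,28,0,0]
    - [1,5,28,0,0]
    - [1,5,28,0,0]
  grip_force: 20

```text
clock: 19.57
position: [0.4812, 0.2258, 0.2127]
ee_rot: [3.115, 0.408, -0.002]
force: [0.1, -0.8, -0.8]
width: 0.256
gripper_force: 20.0
```

drive_tool:
  steps:
    - [1,5,28,0,0]
    - [1,3,20,0,0]
    - [1,0.5,14,-10,0]
    - [1,0,10,-15,0]
    - [1,0,0,-20,0]
    - [1,0,0,-15,0]
    - [1,0,0,-10,0]
    - [1,0,0,0,0]
    - [1,0,0,0,0]
    - [1,0,0,0,0]

```text
clock: 20.4
position: [0.4908, 0.2963, 0.1443]
ee_rot: [-3.115, -0.407, -0.001]
force: [0.1, 0.1, -1.1]
width: 0.256
gripper_force: 20.0
```

```bash
cat > tip.py <<'E'
from h import *
import sys,pickle
g=get_image("side"); pickle.dump(g,open("hov.pkl","wb")); o=observe(); p=o["position"]; print(p,o["force"],o["clock"])
psi=.26; e=np.array([np.cos(psi),np.sin(psi),0]); a=np.radians(19)
t=p+[0,0,.0444]+.102*(np.sin(a)*e-np.array([0,0,np.cos(a)])); print("tip est",t.round(4),"px",proj(g,t).round(1),"ring px pred",proj(g,[.5304,.307,.0668]).round(1),"seen 237.3,148.4")
if len(sys.argv)>1:
    x0,y0=200,105; s=8
    c=cv2.resize(g["image"][y0:y0+70,x0:x0+80,::-1],(640,560),interpolation=cv2.INTER_CUBIC)
    c=cv2.convertScaleAbs(c,alpha=1.2)
    cv2.imwrite(sys.argv[1],c)
E
python3 tip.py pics/m8.png
```

```text
[0.49103164 0.29634618 0.14455769] [ 0.73056289 -0.13110779 -1.00187111] 20.45
tip est [0.5231 0.3049 0.0925] px [234.6 141.6] ring px pred [236.7 147.6] seen 237.3,148.4
```

```bash
python3 - <<'E'
from h import *
import pickle
a=pickle.load(open("g0.pkl","rb"))["side"]["image"].astype(int); b=pickle.load(open("hov.pkl","rb"))["image"].astype(int)
A=a.mean(2);B=b.mean(2)
print("     "+"".join(f"{c%100:4d}" for c in range(218,248)))
for r in range(122,160): print(r," ".join(f"{int(B[r,c]):3d}" for c in range(218,248)), )
E
```

```text
18  19  20  21  22  23  24  25  26  27  28  29  30  31  32  33  34  35  36  37  38  39  40  41  42  43  44  45  46  47
122 241 241 232 193 131  98 105 103 102 105 107 104 109 122 180 227 239 241 239 240 240 240 241 240 239 240 239 239 239 238
123 240 242 237 225 195 177 167 146 114 105  98  99  98 116 164 225 239 240 240 240 241 240 239 241 241 240 240 240 238 239
124 241 241 241 237 233 229 210 169 119 100  91  88  79  94 137 206 237 240 242 241 240 239 240 242 241 241 241 239 239 238
125 239 242 242 241 241 238 227 176 112  83  75  73  68  71 104 180 230 239 239 241 240 241 241 240 240 239 240 240 240 238
126 241 240 241 240 241 239 229 191 140  89  72  60  63  62  87 145 208 233 239 241 242 241 239 239 240 240 240 240 240 239
127 240 240 242 242 241 241 238 231 193 135  79  65  63  63  67 102 152 195 226 238 240 241 240 240 240 241 240 241 240 239
128 241 241 241 240 241 241 241 240 232 167  96  63  62  55  53  63  86 136 192 232 239 241 241 240 239 241 240 241 239 240
129 242 241 242 241 240 240 242 242 233 181 106  63  59  43  48  48  65  99 155 227 240 240 241 239 241 240 241 2
[... 3030 characters left out ...]
 247 248 248 247 247 247 248 247 249 243 206 152 133 138 171 225 241 240 237 237
155 246 246 246 245 245 246 246 247 246 247 247 248 247 246 247 247 248 248 248 243 206 149 135 137 149 188 208 204 191 199
156 247 246 246 246 246 246 246 247 247 247 247 247 248 247 247 248 248 249 249 242 202 146 131 136 137 143 157 153 143 151
157 246 246 245 246 246 246 246 247 247 248 247 248 248 248 248 248 248 248 247 236 189 149 134 141 132 133 136 133 131 133
158 246 246 246 246 245 246 246 247 248 248 247 247 248 248 248 248 249 249 244 220 165 139 133 133 137 137 137 133 136 130
159 247 245 247 246 246 247 247 247 247 248 248 247 248 248 249 248 248 248 242 207 152 135 133 134 132 135 133 131 133 134
```

drive_tool:
  steps:
    - [1,3.3,0.9,-9.4,0]
    - [1,3.3,0.9,-9.4,0]
    - [1,0,0,0,0]
    - [1,0.7,0.2,-1.9,0]
    - [1,0.7,0.2,-1.9,0]
    - [1,0,0,0,0]
    - [1,0,0,0,0]

```text
clock: 21.03
position: [0.4986, 0.2981, 0.121]
ee_rot: [-3.115, -0.407, 0.0]
force: [-0.5, 1.3, -1.5]
width: 0.253
gripper_force: 20.0
```

drive_tool:
  steps:
    - [1,0.7,0.2,-1.9,0]
    - [1,0,0,0,0]
    - [1,0,0,0,0]

```text
clock: 21.28
position: [0.4993, 0.2984, 0.1193]
ee_rot: [-3.115, -0.407, -0.0]
force: [-0.4, -0.3, -0.5]
width: 0.256
gripper_force: 20.0
```

drive_tool:
  steps:
    - [1,0.3,0.1,-0.9,0]
    - [1,0,0,0,0]
    - [1,0,0,0,0]

```text
clock: 21.53
position: [0.4996, 0.2985, 0.1182]
ee_rot: [-3.115, -0.407, -0.0]
force: [-0.3, 0.5, 0.5]
width: 0.254
gripper_force: 20.0
```

```bash
cat > f.py <<'E'
from h import *
f=[]
for i in range(10): g=get_image("side"); f.append(observe()["force"])
f=np.array(f); n=np.array([-.331,-.088,.94]); print(f.mean(0).round(2),"n:",(f.mean(0)@n).round(2),observe()["position"].round(4))
E
python3 f.py; python3 tip.py
```

```text
[-0.63  0.17  1.37] n: 1.48 [0.4996 0.2984 0.1182]
[0.49963978 0.29839462 0.11815901] [-0.33530777  0.0071583   0.71018791] 22.0833
tip est [0.5317 0.3069 0.0661] px [237.1 147.7] ring px pred [236.7 147.6] seen 237.3,148.4
```

drive_tool:
  steps:
    - [1,0.5,0.1,-1.4,0]
    - [1,0,0,0,0]
    - [1,0,0,0,0]
    - [1,0,0,0,0]

```text
clock: 22.42
position: [0.5001, 0.2985, 0.1168]
ee_rot: [-3.115, -0.407, -0.0]
force: [-0.6, 0.3, 2.5]
width: 0.258
gripper_force: 20.0
```

```bash
python3 f.py; python3 tip.py pics/m8.png
```

```text
[-0.88  0.57  1.43] n: 1.59 [0.5001 0.2984 0.1167]
[0.50011701 0.29843086 0.11674318] [-0.20279032 -0.185877    1.7037775 ] 22.9667
tip est [0.5322 0.307  0.0647] px [237.2 148.1] ring px pred [236.7 147.6] seen 237.3,148.4
```

View pics/m8.png

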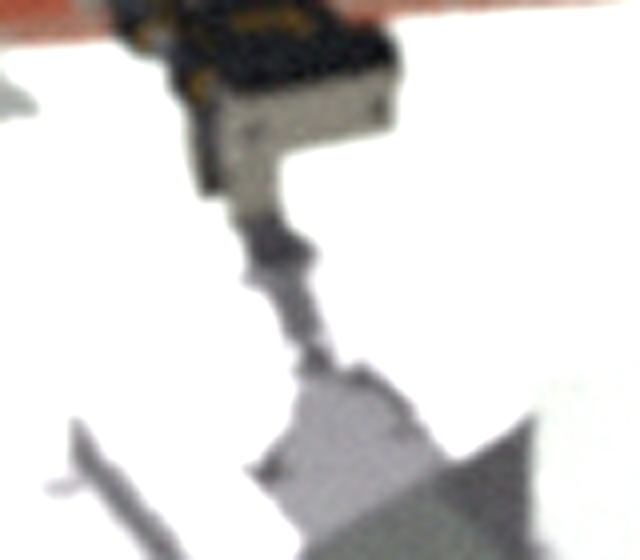

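```bash
python3 - <<'E'
from h import *
import pickle
g=pickle.load(open("hov.pkl","rb")); B=g["image"].astype(int).mean(2); A=pickle.load(open("g0.pkl","rb"))["side"]["image"].astype(int).mean(2)
print("     "+"".join(f"{c%100:4d}" for c in range(226,248)))
for r in range(132,156): print(r," ".join(f"{int(B[r,c]):3d}" for c in range(226,248)),"|"," ".join(f"{int(A[r,c]):3d}" for c in range(230,246)) if 143<r<154 else "")
p=observe()["position"]; psi=.26; e=np.array([np.cos(psi),np.sin(psi),0]); P=p+[0,0,.0444]
def shank(G):
    out=[]
    return out
for a in(10,15,20,25,30):
    r=np.radians(a); d=np.sin(r)*e-np.array([0,0,np.cos(r)])
    print(a,[proj(g,P+d*l).round(1).tolist() for l in(.053,.062,.086,.097)])
E
```

```text
26  27  28  29  30  31  32  33  34  35  36  37  38  39  40  41  42  43  44  45  46  47
132 239 225 173 115  83  74  70  64  70 137 206 237 239 241 242 240 239 240 240 239 240 240 | 
133 238 231 196 140  93  67  65  59  66  97 164 210 233 238 240 240 239 238 239 239 239 239 | 
134 240 239 228 186 120  78  62  62  59  64  92 145 188 222 235 237 236 235 235 238 238 240 | 
135 241 241 238 217 150  85  59  59  58  55  63  85 133 187 226 233 231 231 233 234 237 238 | 
136 243 241 240 231 169  92  59  56  53  50  58  70  99 156 210 230 231 230 232 233 237 238 | 
137 241 241 240 234 184 111  67  56  57  61  66  78 110 165 208 229 230 230 231 231 234 236 | 
138 241 241 242 233 187 122  93  79  75  73  83  95 136 188 220 231 231 230 229 233 233 234 | 
139 240 241 236 218 172 130 111 105  91  85  88 110 161 208 229 231 230 231 231 230 232 233 | 
140 239 241 237 221 182 153 132 109 100  95  92 109 163 210 230 231 233 232 231 233 230 234 | 
141 240 240 240 234 224 205 182 141 103  92  88  99 140 197 226 232 233 234 232 232 231 232 | 
142 240 242 242 242 242 242 233 182 124  90  89  92 111 173 218
[... 1536 characters left out ...]
 247 246 248
153 247 247 248 248 247 248 247 249 248 245 228 176 148 136 129 128 124 113 107 102 102 103 | 246 246 247 247 246 247 247 247 247 247 248 247 246 247 246 247
154 247 247 248 248 247 247 248 248 249 244 220 160 137 138 134 137 129 126 125 124 124 112 | 
155 246 248 247 248 247 247 247 248 246 237 194 148 135 135 134 134 132 136 136 132 128 128 | 
10 [[230.7, 138.3], [231.2, 140.5], [232.4, 146.2], [233.0, 148.8]]
15 [[231.9, 137.8], [232.6, 139.9], [234.3, 145.4], [235.1, 147.9]]
20 [[233.0, 137.2], [233.9, 139.2], [236.2, 144.4], [237.2, 146.7]]
25 [[234.2, 136.5], [235.2, 138.3], [238.0, 143.2], [239.2, 145.5]]
30 [[235.2, 135.7], [236.5, 137.4], [239.7, 142.0], [241.1, 144.0]]
```

drive_tool:
  steps:
    - [1,0.3,0.1,-0.9,0]
    - [1,0,0,0,0]
    - [1,0,0,0,0]
    - [1,0,0,0,0]

```text
clock: 23.3
position: [0.5004, 0.2985, 0.1158]
ee_rot: [3.115, 0.407, -0.0]
force: [-1.0, 1.2, 1.6]
width: 0.255
gripper_force: 20.0
```

```bash
sed -i 's/range(10)/range(30)/' f.py; python3 f.py; python3 - <<'E'
from h import *
import pickle
g=get_image("side"); B=g["image"].astype(int).mean(2)
for r in range(141,150): print(r," ".join(f"{int(B[r,c]):3d}" for c in range(230,244)))
a=pickle.load(open("g0.pkl","rb"))["side"]["image"].astype(int)
for n,bx in(("keys",(246,180,266,218)),("jug",(285,135,315,175)),("vase",(320,180,350,218)),("fun",(330,228,370,270))):
    x0,y0,x1,y1=bx; print(n,np.abs(g["image"][y0:y1,x0:x1].astype(int)-a[y0:y1,x0:x1]).mean().round(1))
o=observe();print(o["clock"],o["width"],o["gripper_force"])
E
```

```text
[-0.98  0.59  1.78] n: 1.95 [0.5004 0.2985 0.1158]
141 219 196 174 132 102  93  93  94 142 194 229 231 233 231
142 241 239 230 182 127  91  88  89 114 172 219 232 231 231
143 246 247 243 221 159 105  94  91 104 157 209 231 234 233
144 245 247 245 238 189 120  96  86  91 136 194 228 233 233
145 246 246 248 243 209 140  99  88  87 115 172 217 230 233
146 246 246 247 245 222 161 111  96  93 111 162 204 225 232
147 246 246 246 245 230 190 152 114  90 110 156 193 222 232
148 247 248 246 239 224 209 185 139  95  94 125 169 212 231
149 247 248 247 238 219 215 194 140  90  79  91 142 204 219
keys 24.8
jug 9.7
vase 2.9
fun 2.6
24.85 0.2617473893490924 20.001166462898254
```

```bash
python3 -c "
from cell import arm
print(arm.sign_off())"
```

```text
the job is handed in; nothing more can be done
None
```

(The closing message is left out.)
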